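Load the four drilling fixtures

TASK

Load the fixtures for the next drilling run: put the red bracket down over both locating pins of the two-pin fixture, lay the steel trunnion block with its two journals in the V-blocks, midway between them, and fit the aluminium hub on the thick spigot and the brass bush on the thin one. Each piece must sit fully home in its fixture, flat and let go; set the pieces down rather than dropping them, and do not knock over the red oil bottle.

Things in the scene. Friction and masses are not known exactly. Their poses are not given: they have to be found in the camera images.
- bracket_center (a point): Red bracket: plate 112 (x) x 60 (y) x 8 mm with 14 mm through holes at x = +42 and -42 mm, y = 0; on its middle an upright lug, 12 mm thick (y), 46 mm wide (x), rounded top 60 mm above the plate's underside. 0.6 kg. Point: middle of the lug, 30 mm above the underside; z up. Stands on its plate; grip the lug across its 12 mm. Either end may go on either pin.
- trunnion_center (a point): Steel trunnion block: block 34 (x) x 34 (y) x 36 (z) mm with a round journal, 20 mm in diameter and 43 mm long, out of each of two opposite sides along x (120 mm over the ends). 0.52 kg. Point: its centre, on the journals' axis, 18 mm above its underside; z up. It stands on the block; grip the block across y.
- hub_center (a point): Aluminium flanged hub (larger, light grey sleeve): round flange 68 mm in diameter, 6 mm thick, at the bottom, barrel 50 mm in diameter above it, 50 mm high in all, through bore 35 mm. 0.22 kg. Point: on its axis at the middle of the barrel, 28 mm above its underside. Stands on its flange, z up.
- bush_center (a point): Brass flanged bush (smaller, yellow sleeve): round flange 50 mm in diameter, 6 mm thick, at the bottom, barrel 38 mm in diameter above it, 46 mm high in all, through bore 22 mm. 0.33 kg. Point: on its axis at the middle of the barrel, 26 mm above its underside. Stands on its flange, z up.
- pin_fixture: Two-pin fixture: fixed blue base 150 (x) x 90 (y) x 12 mm, two dark rest strips (top 18 mm over the bench), in them two pins 12 mm across, at x = -42 mm (round, steel) and +42 mm (diamond, brass), y = 0; 8 mm straight, then tapered, tips 36 mm over the bench. Loaded: plate flat on the strips, its point 48 mm over the bench (1 mm play). Origin: centre of underside; z up; x within 20 deg of world x.
- vee_fixture: V-block fixture: fixed blue base 150 (x) x 80 (y) x 12 mm with two dark steel V-blocks, each 24 mm long (x), 56 mm wide, tops 46 mm over the bench, centred at x = +42 and -42 mm (60 mm clear between). 90-degree grooves, 40 mm wide at the top, run along x at y = 0. Loaded: a journal in each V, their axis 40 mm over the bench. Origin: centre of underside; z up; x within 20 deg of world x.
- large_spigot: Large spigot fixture: fixed blue base 104 x 104 x 12 mm, round dark seat (74 mm in diameter, top 18 mm over the bench), in its middle an upright steel spigot 31 mm in diameter, 26 mm high over the seat (14 mm straight, then a cone to 15 mm; tip 44 mm over the bench). Loaded: flange flat on the seat, hub's point 46 mm over the bench (2 mm play). Origin: centre of the underside; z up.
- small_spigot: Small spigot fixture: fixed blue base 90 x 90 x 12 mm, round dark seat (58 mm in diameter, top 18 mm over the bench), in its middle an upright steel spigot 18 mm in diameter, 26 mm high over the seat (14 mm straight, then a cone to 6 mm; tip 44 mm over the bench). Loaded: flange flat on the seat, bush's point 44 mm over the bench (2 mm play). Origin: centre of the underside; z up.
- oil_bottle_center (a point): Red squeeze bottle of cutting oil, loose, standing on the left of the bench beside the work: 48 mm in diameter, 150 mm high, 0.2 kg. Point: on its axis half-way up. A bystander: it must stay standing.
Things that resemble listed ones, but are neither listed nor needed, are in the scene too. What is meant by the part that bears bracket_center is not green, pink or turquoise, and is the larger of those in its own colour.

How it is judged:
By the outcome, as a careful person would: the job done as asked, in the order asked, and still so for the second after the job is handed in, with the robot touching nothing.
It also fails if it takes over 109 s, if anything falls off the work surface, if the arm or the gripper's body presses on something with over 40 N, if the wrist force passes 120 N, or if a joint passes its speed limit or range.

ROBOT

A 6-joint arm with a two-finger parallel gripper is mounted at the origin on the work surface. World frame = base frame: x ahead of the robot, y to its left, z up, the work surface at z = 0. Lengths are in mm, angles in rad, forces in N, time in s.
With the tool pointing down it reaches from about 325 to 925 mm from the base axis. Payload 3.1 kg.
Tool frame: the origin (TCP) lies midway between the tips of the shut fingers; the grasp point (between the pads) lies 19 mm behind it; z points along the fingers, y is the line along which they close (so a half turn about z gives the same grasp; the last joint's range is limited). The gripper opens to 85 mm and grips with 20 to 120 N. Pads are 22 mm wide; open, the fingers measure 114 mm over their backs; the gripper's body (76 mm by 85 mm) begins 54 mm behind the grasp point. The pads swing forward as they close: fully open they stand 13 mm farther back than shut.
Start: joints at [1.223, 0.217, 1.613, -0, 1.311, -0.112], TCP at [145.993, 607.721, 231.3] pointing down, gripper open.
Joint ranges: [-2.75, 2.75], [-0.78, 2.1], [0.31, 2.55], [-1.13, 4.27], [0.13, 2.63], [-2.58, 2.58]. Speed limits (rad/s): [2.79, 2.79, 3.14, 3.14, 3.14, 3.14].

INTERFACE

Orientations are given as a unit quaternion [x, y, z, w].
In Python, from station import arm gives the robot as it stands.
- The arm moves only by the tool play_rows, never from a script. Its argument "rows" is a list of rows, each a list of 5 numbers: the shift along the tool's x, y, z in mm, then the turn about the tool's z in rad, then the finger opening in mm, from 0 to 85.4. A call has 1 to 10 rows; each row shifts and turns the commanded pose from where the row before left it, along the tool's axes as they then stand; what a row does not reach is not made up. A row lasts 1/12 s, in which the tool goes at most 41.7 mm and 7.16 degrees, less where a joint would pass 70% of its speed; a pose out of reach is approached as far as the arm can. A call with a gripper value outside its range is refused whole. The fingers move at their own pace and stop on an object; "squeeze" is the grip in N (left out, the last holds). Time passes only in rows, so rows that do not move let the fingers close. It gives the time, the measured TCP pose, the force, the opening and the grip force at its end, in the units of the state.
- arm.state(): the state, without advancing time (a new reading comes with each control period).
- arm.read_camera(name): name is "side" or "top" or "wrist"; returns a dict with "frame" (400x640x3 uint8, red, green, blue), "fov_y" (degrees; the focal length in pixels is half the picture's height over the tangent of half this angle, whatever the lens; pixels are square), "cx", "cy" (the principal point, pixels), "rvec" (rotation vector, rad) and "tvec" (3), from world to camera coordinates, as OpenCV has them. Camera axes: x right, y down, z forward; pixel columns grow to the right and rows downward; lengths in mm; the calibration is good to about 2 mm. A picture is of the moment at which its call begins. There is no depth.
- arm.sign_off(): hands the job in; it is judged then, once.
The state is a dict: "clock": time; "joints": joint angles; "dq": joint speeds; "effort": joint torques, N m; "position": TCP position; "ee_rot": TCP orientation; "ft_force": force on the tool from outside, world axes, zero at the start; "ft_torque": the same for the moment, N m; "width": finger opening in mm; "grip_force": force on a finger pad.
Only numpy, scipy, OpenCV 4.12 (cv2) and the standard library are available. Lean on these libraries where they do the work, as an engineer would, in place of code of your own. Each camera call takes 0.05 s, during which the arm holds its last target. There are 200 camera calls.

## Working session

There is one attempt and no reset: what is moved stays moved. The work goes in short steps, Python scripts to look and compute and a tool call to move; the robot and the scene stay as the last step left them, time stands still between calls to the robot, and variables do not carry over. Pictures are saved under pics/ and viewed, at most 14 in all, crops included, and the job is handed in when it is done.

Besides the shell and the picture viewer there is one more tool, called after "Call:" by a JSON object that holds its "method" and its "body", one argument or row to a line. play_rows: Moves the arm, as the interface text tells. Its arguments: {"type":"object","properties":{"rows":{"type":"array"},"squeeze":{"type":"number"}},"required":["rows"]}

```bash
mkdir -p pics; ls
python3 - <<'E'
from station import arm
import cv2,pickle
d={}
for n in("top","side"):
    c=arm.read_camera(n);d[n]=c
    cv2.imwrite(f"pics/{n}0.png",cv2.cvtColor(c["frame"],cv2.COLOR_RGB2BGR))
    print(n,{k:v for k,v in c.items() if k!="frame"})
pickle.dump(d,open("cam0.pkl","wb"))
s=arm.state();print(s)
E
```

```text
pics
top {'fov_y': 46.129749632194745, 'cx': 324.8298269721136, 'cy': 196.77089461743594, 'rvec': array([ 2.14031072, -2.12150806,  0.2300196 ]), 'tvec': array([  87.47371351,  412.00383344, 1184.38947837])}
side {'fov_y': 57.2230997017394, 'cx': 322.2869303913027, 'cy': 198.46805469276953, 'rvec': array([ 2.16209212, -0.48415369,  0.23981312]), 'tvec': array([-314.08410652,  211.35060334,  941.9676297 ])}
{'clock': 0.1, 'joints': array([ 1.22283325e+00,  2.17691303e-01,  1.61483084e+00, -1.91415844e-05,
        1.31131486e+00, -1.12196880e-01]), 'dq': array([-0.00064495, -0.00120577, -0.00272132,  0.00099901,  0.00014607,
        0.00020745]), 'effort': array([-1.30997305e-03, -3.98078871e+01, -3.04969275e+01, -1.96067094e-04,
        4.35605500e-03, -2.04717787e-05]), 'position': array([145.71194353, 606.99000411, 230.06120393]), 'ee_rot': array([ 1.17607741e-01,  9.93059495e-01, -1.09470968e-03, -2.46913444e-04]), 'ft_force': array([-0.20627017, -0.09640518, -0.37166616]), 'ft_torque': array([ 0.01013024, -0.02003407, -0.0255128 ]), 'grip_force': 0.0, 'width': 85.09778170024717}
```

View pics/top0.png

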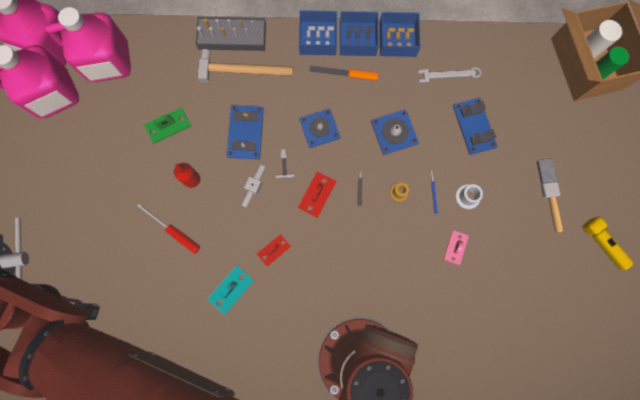

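View pics/side0.png

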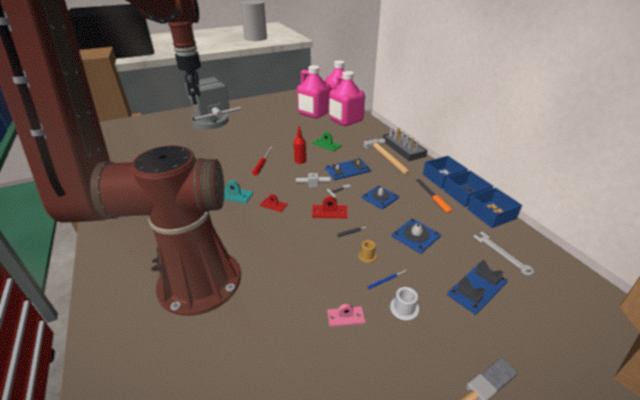

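The plain view shows five brackets: green (167,125), large red (317,194), small red (273,250), turquoise (231,289) and pink (457,247). By the description the target is the large red one at (317,194). The others I need:
- Trunnion (254,186), bush (400,192), hub (469,196)
- Pin fixture (245,131), small spigot (320,127), large spigot (395,131), vee fixture (475,125)
- Bottle (186,175)

Next is a close crop to check the choice.

```bash
cat > h.py <<'E'
import numpy as np,cv2,pickle
from scipy.spatial.transform import Rotation as Ro
def K(c):
    f=c["frame"].shape[0]/2/np.tan(np.radians(c["fov_y"]/2));return np.array([[f,0,c["cx"]],[0,f,c["cy"]],[0,0,1]])
def bp(c,uv,z):
    "pixel -> world point on the plane z"
    R=cv2.Rodrigues(np.array(c["rvec"],float))[0];t=np.array(c["tvec"],float).ravel()
    o=-R.T@t;d=R.T@np.linalg.inv(K(c))@np.array([uv[0],uv[1],1.]);return o+d*(z-o[2])/d[2]
def pr(c,P):
    return cv2.projectPoints(np.array(P,float).reshape(-1,1,3),np.array(c["rvec"],float),np.array(c["tvec"],float),K(c),None)[0].reshape(-1,2)
def shot(n,name,crop=None,s=1,view=True):
    from station import arm
    c=arm.read_camera(n);pickle.dump(c,open(f"{name}.pkl","wb"));save(c,name,crop,s);return c
def save(c,name,crop=None,s=1):
    im=cv2.cvtColor(c["frame"],cv2.COLOR_RGB2BGR)
    if crop: x,y,X,Y=crop;im=im[y:Y,x:X]
    cv2.imwrite(f"pics/{name}.png",cv2.resize(im,None,fx=s,fy=s,interpolation=cv2.INTER_CUBIC))
def yaw(s):
    "tool x axis heading, world"
    R=Ro.from_quat(s["ee_rot"]).as_matrix();return np.arctan2(R[1,0],R[0,0])
E
python3 - <<'E'
from h import *
d=pickle.load(open("cam0.pkl","rb"));c=d["top"]
save(c,"cropA",(222,95,506,220),2.8)
for n,uv,z in[("bracket",(317,194),30),("trun",(254,186),18),("bush",(400,191),46),("hub",(469,195),50),("pinf",(245,131),12),("vee",(475,125),12),("ss",(320,127),12),("ls",(395,131),12),("bottle",(186,175),75)]: print(n,bp(c,uv,z).round())
E
```

```text
bracket [420. 112.  30.]
trun [442. 279.  18.]
bush [ 427. -104.   46.]
hub [ 418. -284.   50.]
pinf [596. 309.  12.]
vee [ 623. -324.   12.]
ss [611. 105.  12.]
ls [ 603. -101.   12.]
bottle [456. 444.  75.]
```

View pics/cropA.png

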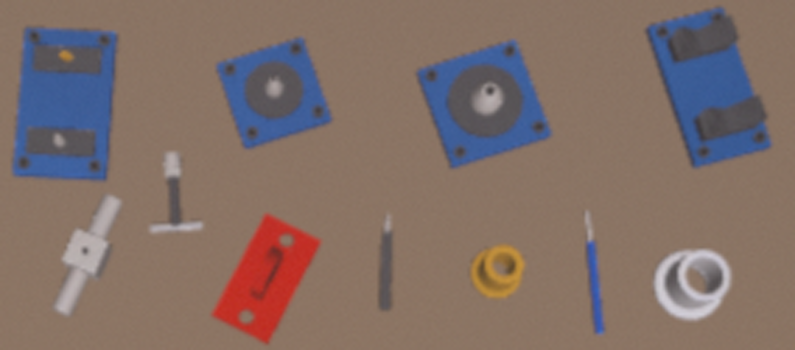

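```bash
cat >> h.py <<'E'
def go(x,y,z,hd=None):
    "print turn needed, then tool-axis shift after that turn"
    from station import arm
    s=arm.state();R=Ro.from_quat(s["ee_rot"]).as_matrix();p=s["position"];h=yaw(s)
    t=0 if hd is None else -((hd-h+np.pi/2)%np.pi-np.pi/2)
    R2=R@Ro.from_rotvec([0,0,t]).as_matrix()
    print("clock %.1f pos %s head %.1f turn %.4f shift"%(s["clock"],p.round(1),np.degrees(h),t),(R2.T@(np.array([x,y,z])-p)).round(1),"j6 %.2f w %.1f"%(s["joints"][5],s["width"]))
E
python3 - <<'E'
from h import *
d=pickle.load(open("cam0.pkl","rb"));c=d["top"]
def q(a,z): return bp(c,(222+a[0]/2.8,95+a[1]/2.8),z)
def ax(n,a,b,z,z2=None):
    A,B=q(a,z),q(b,z);v=A-B;print(n,((A+B)/2).round(1),"len %.1f head %.1f"%(np.linalg.norm(v),np.degrees(np.arctan2(v[1],v[0]))))
ax("bracket",(286,240),(246,317),8)
ax("pins",(66,54),(59,140),34)
ax("trun",(112,200),(66,308),18)
ax("veeNB",(702,40),(731,118),46)
ax("veebase",(685,20),(733,157),12)
print("ls",q((491,92),44),"ss",q((274,87),44),"hub",q((704,278),50),"bush",q((505,268),46))
from station import arm
s=arm.state();w=arm.read_camera("wrist");
R=cv2.Rodrigues(w["rvec"])[0];o=-R.T@w["tvec"].ravel()
T=Ro.from_quat(s["ee_rot"]).as_matrix()
print("cam in tool",T.T@(o-s["position"]),"cam axes in tool\n",(R@T).round(3),w["fov_y"])
go(420,112,230,np.radians(60))
E
```

```text
bracket [423.4 111.3   8. ] len 84.1 head -26.4
pins [593.  307.8  34. ] len 86.3 head -2.2
trun [443.4 279.   18. ] len 112.4 head -20.7
veeNB [ 616.2 -319.3   46. ] len 81.9 head 16.8
veebase [ 619.2 -323.7   12. ] len 146.8 head 15.8
ls [ 600.37306165 -101.85885394   44.        ] ss [602.27520812 105.75953315  44.        ] hub [ 419.90393898 -295.30960594   50.        ] bush [ 428.10294286 -110.60935637   46.        ]
cam in tool [  75.5890725     0.16533038 -142.63673073] cam axes in tool
 [[ 0.001  1.     0.001]
 [-0.956  0.001 -0.295]
 [-0.295 -0.001  0.956]] 64.56149301383243
clock 0.1 pos [145.8 607.1 230.3] head 166.5 turn -1.2829 shift [ 291.7 -485.     1. ] j6 -0.11 w 85.3
```

Run:
```python
from h import *
go(423,111,180,np.radians(153.6))
```

```text
clock 0.1 pos [145.8 607.1 230.3] head 166.5 turn 0.2250 shift [-468.9 -321.    51. ] j6 -0.11 w 85.3
```

Call:
{"method": "play_rows", "body": {
  "rows": [
    [0,0,0,0.1125,85],
    [0,0,0,0.1125,85],
    [-31,-21,3.4,0,85],
    [-31,-21,3.4,0,85],
    [-31,-21,3.4,0,85],
    [-31,-21,3.4,0,85],
    [-31,-21,3.4,0,85],
    [-31,-21,3.4,0,85],
    [-31,-21,3.4,0,85],
    [-31,-21,3.4,0,85]
  ],
  "squeeze": 50
}}

```text
clock: 0.98
position: [293.7, 345.2, 203.7]
ee_rot: [0.228, 0.974, -0.0, 0.0]
ft_force: [0.9, -0.2, -0.3]
width: 84.7
grip_force: 0.0
```

Call:
{"method": "play_rows", "body": {
  "rows": [
    [-31,-21,3.4,0,85],
    [-31,-21,3.4,0,85],
    [-31,-21,3.4,0,85],
    [-31,-21,3.4,0,85],
    [-31,-21,3.4,0,85],
    [-31,-21,3.4,0,85],
    [-31,-21,3.4,0,85],
    [0,0,0,0,85],
    [0,0,0,0,85]
  ]
}}

```text
clock: 1.73
position: [422.7, 117.3, 179.9]
ee_rot: [0.231, 0.973, -0.0, -0.001]
ft_force: [-0.0, 0.3, -0.6]
width: 84.9
grip_force: 0.0
```

Run:
```python
from h import *
go(423,111,180,np.radians(153.6))
shot("wrist","w1")
```

```text
clock 1.7 pos [422.7 117.3 179.9] head 153.3 turn -0.0047 shift [-3.  -5.5 -0.1] j6 -1.00 w 84.9
```

View pics/w1.png

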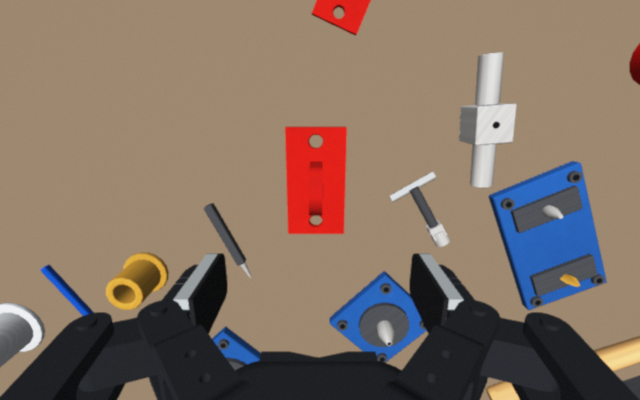

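The wrist view shows the large red bracket at (316,180), plate corners (286,127), (346,127), (345,233), (289,234). The trunnion is at (488,122) and the pin fixture at (548,235), with both in view.

Run:
```python
from h import *
c=pickle.load(open("w1.pkl","rb"))
im=c["frame"].astype(int)
def mask(m,box):
    M=np.zeros(m.shape,np.uint8);x,y,X,Y=box;M[y:Y,x:X]=m[y:Y,x:X];return M
red=mask((im[...,0]>170)&(im[...,1]<60),(270,110,365,250))
pts=np.argwhere(red)[:,::-1]
h=cv2.convexHull(pts.astype(np.int32))
P=np.array([bp(c,p+0.,8)[:2] for p in h[:,0]],np.float32)
r=cv2.minAreaRect(P);print("plate",r)
blue=mask((im[...,2]>90)&(im[...,0]<70),(480,150,620,315))
h=cv2.convexHull(np.argwhere(blue)[:,::-1].astype(np.int32))
print("base",cv2.minAreaRect(np.array([bp(c,p+0.,12)[:2] for p in h[:,0]],np.float32)))
for n,uv,z in[("hole1",(316,141),8),("lug mid top",(316,178),60),("trun hole",(496,125),36),("jA",(491,54),18),("jB",(482,186),18),("pin st tip",(562,215),36),("pin br tip",(580,284),36)]: print(n,bp(c,uv,z).round(1))
save(c,"w1c",(440,30,620,320),2)
go(423,111,180)
```

```text
plate ((425.4432678222656, 112.86206817626953), (58.729610443115234, 110.61027526855469), 63.32218551635742)
base ((593.946044921875, 308.6132507324219), (91.22772979736328, 152.53140258789062), 88.06343078613281)
hole1 [388.3 132.    8. ]
lug mid top [410.8 121.2  60. ]
trun hole [444.1 282.3  36. ]
jA [388.5 305.   18. ]
jB [500.9 260.3  18. ]
pin st tip [554.5 313.7  36. ]
pin br tip [638.2 311.6  36. ]
clock 1.8 pos [422.1 118.4 180. ] head 153.5 turn 0.0000 shift [-4.1 -6.3 -0. ] j6 -1.00 w 85.3
```

View pics/w1c.png

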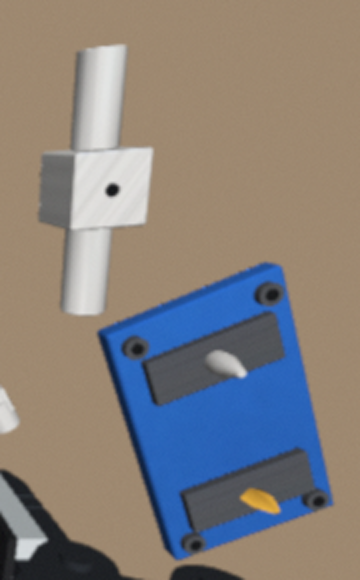

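Run:
```python
from h import *
c=pickle.load(open("w1.pkl","rb"))
print(pr(c,[[425.4,112.9,60],[425.4,112.9,8],[425.4,112.9,34]]).round(1))
print("pins",bp(c,(561,218),36),bp(c,(577,286),36), "trun top",bp(c,(496,125),36))
go(425.4,112.9,18,np.radians(153.3))
```

```text
[[315.1 196.8]
 [315.6 182.1]
 [315.3 188.9]]
pins [557.09943088 312.03940955  36.        ] [639.1827123  308.31998666  36.        ] trun top [444.13570085 282.33511238  36.        ]
clock 1.8 pos [422.1 118.4 180. ] head 153.5 turn 0.0029 shift [ -5.6  -3.5 162. ] j6 -1.00 w 85.3
```

Call:
{"method": "play_rows", "body": {
  "rows": [
    [-5.6,-3.5,0,0.003,85],
    [0,0,35,0,85],
    [0,0,35,0,85],
    [0,0,35,0,85],
    [0,0,30,0,85],
    [0,0,15,0,85],
    [0,0,12,0,85],
    [0,0,0,0,85],
    [0,0,0,0,85]
  ],
  "squeeze": 70
}}

```text
clock: 2.53
position: [424.9, 114.2, 17.9]
ee_rot: [0.229, 0.974, -0.0, -0.001]
ft_force: [-0.4, -1.2, 0.2]
width: 85.0
grip_force: 0.0
```

Call:
{"method": "play_rows", "body": {
  "rows": [
    [0,0,0,0,30],
    [0,0,0,0,20],
    [0,0,0,0,14],
    [0,0,0,0,10],
    [0,0,0,0,6],
    [0,0,0,0,5],
    [0,0,0,0,5],
    [0,0,0,0,5],
    [0,0,0,0,5],
    [0,0,0,0,5]
  ]
}}

```text
clock: 3.37
position: [426.2, 113.0, 18.8]
ee_rot: [0.23, 0.973, -0.0, 0.0]
ft_force: [-1.3, -1.5, 6.5]
width: 11.1
grip_force: 69.5
```

Run:
```python
from h import *
go(640,210,150,np.radians(177.4))
```

```text
clock 3.4 pos [426.2 113.   18.8] head 153.4 turn -0.4184 shift [-209.2  106.6 -131.2] j6 -1.01 w 11.1
```

Call:
{"method": "play_rows", "body": {
  "rows": [
    [0,0,-15,0,5],
    [0,0,-30,0,5],
    [0,0,-30,-0.105,5],
    [0,0,-30,-0.105,5],
    [0,0,-26,-0.104,5],
    [-30,15,0,-0.104,5],
    [-30,15,0,0,5],
    [-30,15,0,0,5],
    [-30,15,0,0,5],
    [-30,15,0,0,5]
  ]
}}

```text
clock: 4.2
position: [579.1, 178.2, 145.8]
ee_rot: [0.023, 1.0, -0.0, -0.003]
ft_force: [0.6, -0.3, -6.9]
width: 11.2
grip_force: 69.4
```

Call:
{"method": "play_rows", "body": {
  "rows": [
    [-30,15,0,0,5],
    [-20,12,0,0,5],
    [-9,4,0,0,5],
    [0,0,0,0,5],
    [0,0,0,0,5],
    [0,0,0,0,5]
  ]
}}

```text
clock: 4.7
position: [638.1, 205.6, 146.3]
ee_rot: [0.023, 1.0, -0.001, -0.003]
ft_force: [-0.6, 0.5, -7.7]
width: 11.2
grip_force: 69.6
```

Run:
```python
from h import *
go(640,210,150,np.radians(177.4))
shot("wrist","w2",(280,60,640,330),2.2)
```

```text
clock 4.7 pos [638.1 205.6 146.3] head 177.4 turn -0.0005 shift [-1.7  4.5 -3.7] j6 -1.32 w 11.2
```

View pics/w2.png

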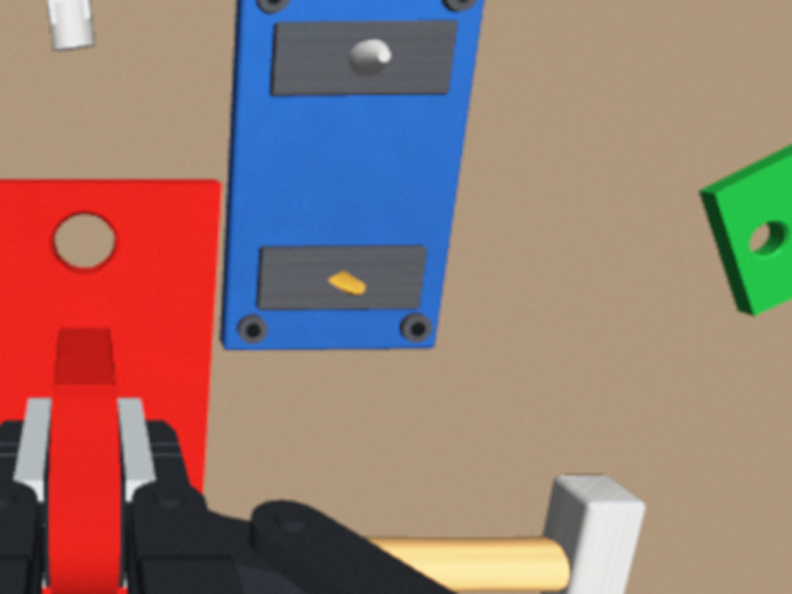

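Steel pin tip is at crop (386,57) and brass tip at (359,290). Strip corners and the held bracket's front hole, crop (85,241), are also visible.

Run:
```python
from h import *
c=pickle.load(open("w2.pkl","rb"))
q=lambda a,z:bp(c,(280+a[0]/2.2,60+a[1]/2.2),z)
S1=np.mean([q(a,18) for a in[(276,22),(458,20),(448,94),(271,96)]],0);S2=np.mean([q(a,18) for a in[(261,246),(427,247),(420,308),(258,309)]],0)
print("strips",S1,S2,np.linalg.norm(S1-S2))
P1,P2=q((385,57),36),q((359,290),36);print("tips",P1,P2,np.linalg.norm(P1-P2))
for A,B in((S1,S2),(P1,P2)):
    v=B-A;print("mid",((A+B)/2).round(1),"head %.2f"%np.degrees(np.arctan2(-v[1],-v[0])))
print("proj pins",[ (p-[280,60])*2.2 for p in pr(c,[S1,S1+[0,0,18],S2,S2+[0,0,18]])])
from station import arm
s=arm.state();R=Ro.from_quat(s["ee_rot"]).as_matrix()
z=s["position"][2]-18+8
H=q((85,241),z);print("hole tool",R.T@(H-s["position"]),s["position"],R[:,2])
e=[q(a,z) for a in((0,181),(218,181))];v=e[0]-e[1];print("edge head",np.degrees(np.arctan2(v[1],v[0])),"corner tool",R.T@(e[1]-s["position"]))
```

```text
strips [555.82874961 311.95124853  18.        ] [639.0854485  309.13746117  18.        ] 83.30423344451012
tips [556.17404126 312.60061548  36.        ] [639.09238983 309.4276241   36.        ] 82.97903593174229
mid [597.5 310.5  18. ] head 178.06
mid [597.6 311.   36. ] head 177.81
proj pins [array([363.13230049,  58.53619071]), array([383.1753924 ,  56.02424383]), array([341.44070138, 277.91123493]), array([358.22832641, 290.01500138])]
hole tool [43.48508429  0.37312436 10.2085466 ] [638.37436042 205.60367443 146.96580448] [-0.00485594 -0.00102646 -0.99998768]
edge head -92.55480089081505 corner tool [56.76652268 29.19795561 10.23635834]
```

Run:
```python
from h import *
go(598.5,311,64,np.radians(177.9))
```

```text
clock 4.8 pos [638.4 205.6 147. ] head 177.4 turn -0.0093 shift [ 43.3 104.   83.1] j6 -1.32 w 11.1
```

Call:
{"method": "play_rows", "body": {
  "rows": [
    [15,35,0,-0.009,5],
    [15,35,0,0,5],
    [13.3,34,0,0,5],
    [0,0,30,0,5],
    [0,0,30,0,5],
    [0,0,23,0,5],
    [0,0,0,0,5],
    [0,0,0,0,5],
    [0,0,0,0,5],
    [0,0,0,0,5]
  ]
}}

```text
clock: 5.58
position: [604.0, 312.4, 69.6]
ee_rot: [0.019, 1.0, 0.001, 0.003]
ft_force: [-0.5, 0.1, -7.5]
width: 11.3
grip_force: 70.6
```

Run:
```python
from h import *
go(598.5,311,64,np.radians(177.9))
shot("wrist","w3",(220,60,440,260),3)
```

```text
clock 5.6 pos [604.  312.4  69.6] head 177.9 turn -0.0008 shift [ 5.5 -1.6  5.5] j6 -1.16 w 11.3
```

View pics/w3.png

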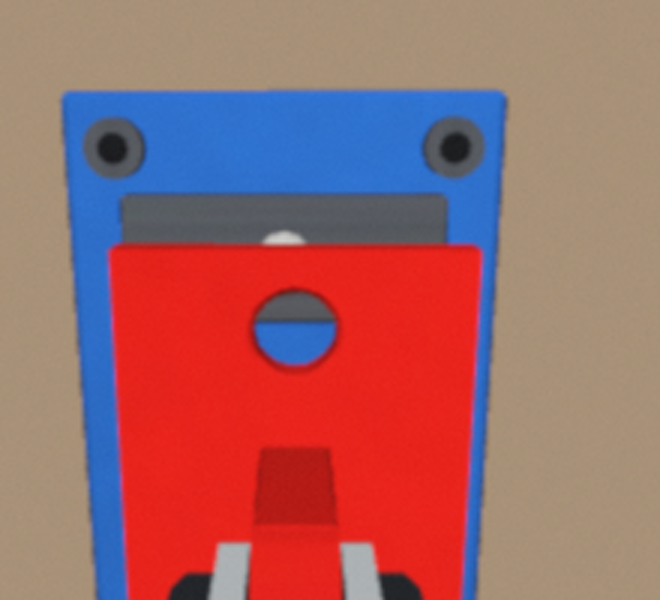

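Run:
```python
from h import *
from station import arm
c=pickle.load(open("w3.pkl","rb"));s=arm.state();R=Ro.from_quat(s["ee_rot"]).as_matrix();p=s["position"]
q=lambda a,z:R.T@(bp(c,(220+a[0]/3,60+a[1]/3),z)-p)
print("bolts",q((113,148),14),q((455,148),14),"basecorn",q((63,92),12),q((506,92),12))
print("strip",q((121,195),18),q((446,195),18))
z=p[2]-10;print("hole",q((295,329),z),"corn",q((111,245),z),q((482,245),z))
go(598.5,311,64,np.radians(177.9))
```

```text
bolts [ 70.47929781 -36.31574395  55.27143797] [70.54272552 32.30266051 55.43642921] basecorn [ 81.16791774 -46.04074788  57.18979062] [81.25594154 42.23962168 57.40202358]
strip [ 61.55558806 -34.48915367  51.32440015] [61.61141663 30.32471652 51.48026574]
hole [43.23803214  0.22673422  9.76508729] corn [ 56.82583381 -29.02505409   9.62055459] [56.87254992 29.93563075  9.76236651]
clock 5.6 pos [604.1 312.5  69.7] head 177.9 turn -0.0007 shift [ 5.6 -1.7  5.7] j6 -1.16 w 11.0
```

Call:
{"method": "play_rows", "body": {
  "rows": [
    [5.2,-2.3,0,0,5],
    [0,0,6,0,5],
    [0,0,5,0,5],
    [0,0,0,0,5],
    [0,0,0,0,5],
    [0,0,0,0,5]
  ]
}}

```text
clock: 6.13
position: [596.1, 309.7, 54.9]
ee_rot: [0.018, 1.0, -0.0, -0.0]
ft_force: [0.6, 0.2, -7.6]
width: 11.2
grip_force: 70.6
```

Run:
```python
from h import *
go(598.5,310.3,36.8,np.radians(177.9))
```

```text
clock 6.1 pos [596.1 309.7  54.9] head 177.9 turn -0.0002 shift [-2.3  0.7 18.1] j6 -1.16 w 11.2
```

Call:
{"method": "play_rows", "body": {
  "rows": [
    [-1.5,0.4,0,0,5],
    [-0.9,0.2,0,0,5],
    [0,0,0,0,5],
    [0,0,0,0,5],
    [0,0,0,0,5]
  ]
}}

```text
clock: 6.55
position: [598.9, 310.3, 55.4]
ee_rot: [0.018, 1.0, 0.0, 0.0]
ft_force: [-0.8, -0.1, -7.6]
width: 10.9
grip_force: 70.6
```

Run:
```python
from h import *
go(598.8,310.3,36.8,np.radians(177.9))
```

```text
clock 6.5 pos [598.9 310.3  55.4] head 177.9 turn -0.0002 shift [ 0.1 -0.  18.6] j6 -1.16 w 10.9
```

Call:
{"method": "play_rows", "body": {
  "rows": [
    [0,0,2.5,0,5],
    [0,0,2.5,0,5],
    [0,0,2.5,0,5],
    [0,0,2.5,0,5],
    [0,0,2,0,5],
    [0,0,0,0,5],
    [0,0,0,0,5]
  ]
}}

```text
clock: 7.13
position: [598.5, 310.2, 42.9]
ee_rot: [0.018, 1.0, -0.0, -0.0]
ft_force: [-0.1, 0.6, -7.4]
width: 11.3
grip_force: 70.6
```

No contact force, so it is well aligned. I'll keep going down.

Call:
{"method": "play_rows", "body": {
  "rows": [
    [0,0,2,0,5],
    [0,0,2,0,5],
    [0,0,1,0,5],
    [0,0,1,0,5],
    [0,0,0,0,5],
    [0,0,0,0,5],
    [0,0,0,0,5]
  ]
}}

```text
clock: 7.72
position: [598.7, 310.3, 37.2]
ee_rot: [0.018, 1.0, 0.0, -0.0]
ft_force: [-0.5, 1.1, -7.8]
width: 11.4
grip_force: 70.7
```

Call:
{"method": "play_rows", "body": {
  "rows": [
    [0,0,0.5,0,5],
    [0,0,0.5,0,5],
    [0,0,0.5,0,5],
    [0,0,0,0,5],
    [0,0,0,0,5]
  ]
}}

```text
clock: 8.13
position: [598.7, 310.3, 37.0]
ee_rot: [0.018, 1.0, -0.0, -0.0]
ft_force: [-5.8, -1.7, 0.5]
width: 11.0
grip_force: 72.0
```

Call:
{"method": "play_rows", "body": {
  "rows": [
    [0,0,0,0,20],
    [0,0,0,0,40],
    [0,0,0,0,60],
    [0,0,0,0,85],
    [0,0,-15,0,85],
    [0,0,-30,0,85],
    [0,0,-40,0.114,85],
    [0,0,-30,0.114,85],
    [0,0,0,0.114,85],
    [33,-21,0,0,85]
  ]
}}

```text
clock: 8.97
position: [569.0, 304.7, 156.5]
ee_rot: [0.191, 0.982, 0.004, 0.007]
ft_force: [-0.7, 0.2, 0.1]
width: 85.0
grip_force: 0.0
```

Call:
{"method": "play_rows", "body": {
  "rows": [
    [33,-21,0,0,85],
    [33,-21,0,0,85],
    [33,-21,0,0,85],
    [0,0,0,0,85],
    [0,0,0,0,85],
    [0,0,0,0,85],
    [0,0,0,0,85]
  ]
}}

```text
clock: 9.55
position: [447.6, 281.9, 152.8]
ee_rot: [0.188, 0.982, 0.001, 0.002]
ft_force: [0.3, 0.3, -0.5]
width: 85.0
grip_force: 0.0
```

Run:
```python
from h import *
go(444,282,18,np.radians(158.3))
c=shot("wrist","w4")
shot("top","t4")
im=c["frame"]
a=np.vstack([im[:,:,::-1],np.zeros((0,640,3),np.uint8)])
t=cv2.resize(pickle.load(open("t4.pkl","rb"))["frame"][95:175,215:275,::-1],None,fx=3,fy=3)
a=a.copy();a[160:,460:]=t[:240,:180];cv2.imwrite("pics/w4.png",a)
```

```text
clock 9.6 pos [447.6 281.9 152.8] head 158.3 turn -0.0004 shift [  3.8  -1.7 134.8] j6 -0.76 w 85.0
```

View pics/w4.png

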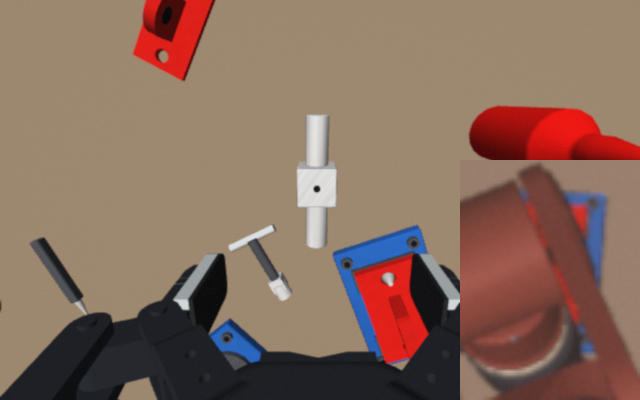

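The bracket is on its pins. The trunnion's top hole is at (317,189), journal ends at (317,115) and (316,247), and the heading looks aligned.

Run:
```python
from h import *
c=pickle.load(open("w4.pkl","rb"))
a=bp(c,(317,189),36);print(a, [bp(c,u,36)[:2].round(1) for u in((298,168),(336,168),(336,206),(298,206))])
A,B=bp(c,(317.5,120),28),bp(c,(316,238),28);v=A-B;print((A+B)/2,np.degrees(np.arctan2(v[1],v[0])))
go(a[0],a[1],18,np.radians(158.3))
```

```text
[444.46524126 282.53832218  36.        ] [array([421.7, 274.6]), array([433.4, 304. ]), array([464.7, 292.2]), array([452.6, 261.6])]
[440.88923182 283.68151351  28.        ] 157.56081864475047
clock 9.7 pos [447.3 281.7 152.2] head 158.3 turn -0.0006 shift [  3.3  -0.6 134.2] j6 -0.76 w 84.8
```

Call:
{"method": "play_rows", "body": {
  "rows": [
    [3.4,0,0,0,85],
    [0,0,35,0,85],
    [0,0,35,0,85],
    [0,0,35,0,85],
    [0,0,25,0,85],
    [0,0,10,0,85],
    [0,0,7,0,85],
    [0,0,0,0,85],
    [0,0,0,0,85],
    [0,0,0,0,85]
  ]
}}

```text
clock: 10.48
position: [443.9, 283.2, 5.7]
ee_rot: [0.188, 0.982, 0.001, 0.002]
ft_force: [0.9, -0.1, -0.0]
width: 84.3
grip_force: 0.0
```

Call:
{"method": "play_rows", "body": {
  "rows": [
    [0,0,0,0,60],
    [0,0,0,0,45],
    [0,0,0,0,38],
    [0,0,0,0,34],
    [0,0,0,0,30],
    [0,0,0,0,28],
    [0,0,0,0,28],
    [0,0,0,0,28]
  ]
}}

```text
clock: 11.15
position: [442.6, 282.8, 4.6]
ee_rot: [0.188, 0.982, 0.0, 0.001]
ft_force: [-0.1, 1.0, 4.9]
width: 32.7
grip_force: 71.0
```

Call:
{"method": "play_rows", "body": {
  "rows": [
    [0,0,-15,0,28],
    [0,0,-35,0,28],
    [0,0,-35,-0.11,28],
    [0,0,-35,-0.11,28],
    [0,0,-25,-0.11,28],
    [0,0,0,-0.11,28],
    [0,0,0,-0.11,28],
    [0,0,0,-0.108,28],
    [-2,-36,0,0,28],
    [-2,-36,0,0,28]
  ]
}}

```text
clock: 11.98
position: [463.4, 214.1, 146.7]
ee_rot: [-0.141, 0.99, -0.0, -0.002]
ft_force: [1.4, -0.5, -4.6]
width: 32.9
grip_force: 71.4
```

Call:
{"method": "play_rows", "body": {
  "rows": [
    [-2,-36,0,0,28],
    [-2,-36,0,0,28],
    [-2,-36,0,0,28],
    [-2,-36,0,0,28],
    [-2,-36,0,0,28],
    [-2,-36,0,0,28],
    [-2,-36,0,0,28],
    [-2,-36,0,0,28],
    [-2,-36,0,0,28],
    [-2,-36,0,0,28]
  ]
}}

```text
clock: 12.82
position: [582.3, -127.5, 146.1]
ee_rot: [-0.139, 0.99, 0.001, -0.002]
ft_force: [-0.1, 0.5, -4.3]
width: 33.2
grip_force: 71.4
```

Call:
{"method": "play_rows", "body": {
  "rows": [
    [-2,-36,0,0,28],
    [-2,-36,0,0,28],
    [-2,-36,0,0,28],
    [0,0,0,0,28],
    [0,0,0,0,28],
    [0,0,0,0,28],
    [0,0,0,0,28]
  ]
}}

```text
clock: 13.4
position: [618.0, -226.9, 146.8]
ee_rot: [-0.139, 0.99, 0.001, -0.002]
ft_force: [-0.4, 0.6, -4.9]
width: 33.2
grip_force: 71.9
```

Run:
```python
from h import *
go(622,-228,145,np.radians(196))
shot("wrist","w5",(0,0,640,400),1.25)
```

```text
clock 13.4 pos [ 618.  -226.9  146.8] head -164.0 turn 0.0007 shift [-3.5 -2.2  1.8] j6 -2.31 w 33.2
```

View pics/w5.png

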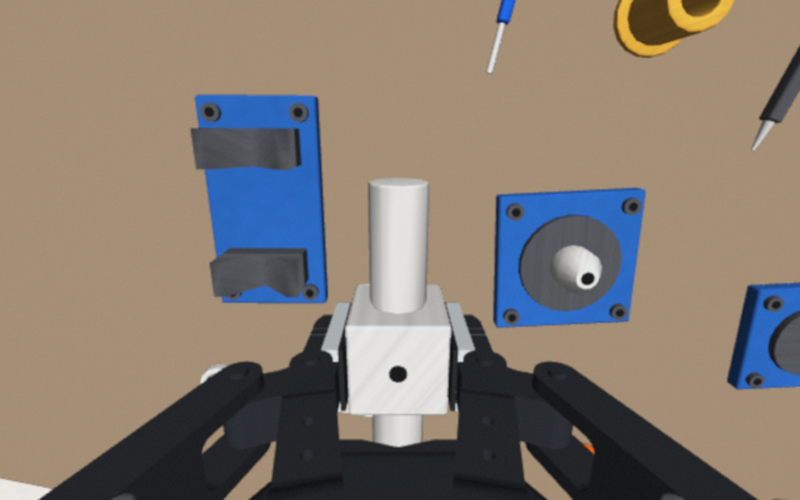

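Vee base corners are (196,96), (318,96), (327,302). The large spigot's tip hole is at (587,278), and the trunnion is held straight.

Run:
```python
from h import *
from station import arm
c=pickle.load(open("w5.pkl","rb"));s=arm.state();R=Ro.from_quat(s["ee_rot"]).as_matrix();p=s["position"]
w=lambda a,z:bp(c,(a[0]/1.25,a[1]/1.25),z)
C=[w(a,12) for a in((196,96),(318,96),(327,302))]
mid=(C[0]+C[2])/2;print("vee mid",mid,"sizes",np.linalg.norm(C[0]-C[1]),np.linalg.norm(C[1]-C[2]))
v=C[1]-C[2];print("head",np.degrees(np.arctan2(v[1],v[0])));v=C[0]-C[1];print("y head",np.degrees(np.arctan2(v[1],v[0])))
# groove: bottom of V line of the far block front top edge corners z=46
for n,a in(("farblk",(192,128)),("farblk r",(297,127)),("near l",(222,250)),("near r",(307,250))): print(n,w(a,46))
B=[w(a,14) for a in((211,112),(299,112),(310,292))];print("bolt mid",(B[0]+B[2])/2)
L=[w(a,12) for a in((497,196),(644,190),(630,321),(497,326))];print("LS",np.mean(L,0),"tip",w((587,278),44))
z=p[2]-4.6
print("held top hole tool",R.T@(w((398,374),z+36)-p),"journal end top",R.T@(w((398,180),z+28)-p))
for a in((350,326),(447,326),(348,410),(449,410)):print(R.T@(w(a,z+36)-p))
```

```text
vee mid [ 623.88213997 -321.47442562   12.        ] sizes 80.02620820553032 147.62106596941328
head -164.58416559617544
y head -73.89741327444902
farblk [ 579.96087993 -363.27949338   46.        ]
farblk r [ 562.27819936 -304.02357223   46.        ]
near l [ 650.06633241 -334.79182779   46.        ]
near r [ 634.92969293 -282.19290068   46.        ]
bolt mid [ 624.65469236 -322.62455959   14.        ]
LS [602.87043918 -99.932095    12.        ] tip [603.27753089 -99.38625223  44.        ]
held top hole tool [ -1.23018025   0.43070532 -31.40183893] journal end top [ 60.30413491   0.38978501 -23.26874492]
[ 16.11473616 -14.54458578 -31.39828666]
[ 16.09204134  15.69836852 -31.32971529]
[-15.16801037 -16.29311035 -31.46994342]
[-15.21438238  17.5236231  -31.39331447]
```

Run:
```python
from h import *
go(624,-322.2,62,np.radians(-164.2))
```

```text
clock 13.4 pos [ 618.4 -226.8  147.4] head -163.9 turn 0.0047 shift [ 20.4 -93.5  85.2] j6 -2.31 w 33.3
```

Call:
{"method": "play_rows", "body": {
  "rows": [
    [7,-31,0,0.005,28],
    [7,-31,0,0,28],
    [6.4,-31.5,0,0,28],
    [0,0,30,0,28],
    [0,0,30,0,28],
    [0,0,24,0,28],
    [0,0,0,0,28],
    [0,0,0,0,28],
    [0,0,0,0,28],
    [0,0,0,0,28]
  ]
}}

```text
clock: 14.28
position: [627.6, -324.7, 68.1]
ee_rot: [-0.137, 0.991, -0.002, 0.002]
ft_force: [0.8, -1.3, -4.2]
width: 32.9
grip_force: 72.1
```

Run:
```python
from h import *
go(624,-322.2,26.6,np.radians(-164.2))
shot("wrist","w6",(200,40,440,340),2)
```

```text
clock 14.3 pos [ 627.6 -324.7   68.1] head -164.2 turn -0.0006 shift [ 3.   3.5 41.5] j6 -2.42 w 32.9
```

View pics/w6.png

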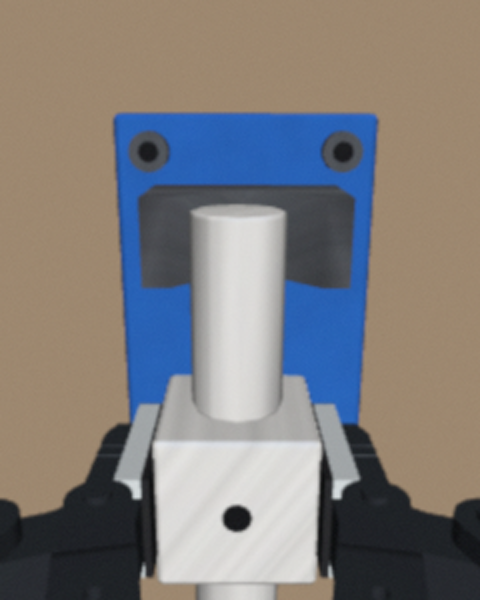

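Run:
```python
from h import *
from station import arm
c=pickle.load(open("w6.pkl","rb"));s=arm.state();R=Ro.from_quat(s["ee_rot"]).as_matrix();p=s["position"]
q=lambda a,z:(R.T@(bp(c,(200+a[0]/2,40+a[1]/2),z)-p)).round(1)
print("base corners",q((115,114),12),q((377,114),12),"bolts",q((148,151),14),q((343,151),14))
z=p[2]-4.6
print("held",q((237,518),z+36),"jend",q((238,206),z+26),"front top edge",q((160,440),z+36),q((317,440),z+36))
```

```text
base corners [ 77.4 -35.8  56.2] [77.5 42.4 55.8] bolts [ 66.8 -26.1  54.2] [66.9 32.5 53.9]
held [ -1.8   0.7 -31.4] jend [ 60.    0.8 -21.6] front top edge [ 15.9 -14.4 -31.4] [ 16.   16.3 -31.5]
```

Call:
{"method": "play_rows", "body": {
  "rows": [
    [2,1.7,0,0,28],
    [0.9,0.8,6,0,28],
    [0,0,6,0,28],
    [0,0,3,0,28],
    [0,0,0,0,28],
    [0,0,0,0,28],
    [0,0,0,0,28],
    [0,0,0,0,28]
  ]
}}

```text
clock: 15.0
position: [622.2, -322.6, 50.0]
ee_rot: [-0.137, 0.991, -0.0, 0.0]
ft_force: [0.3, -0.4, -4.6]
width: 32.5
grip_force: 72.2
```

Call:
{"method": "play_rows", "body": {
  "rows": [
    [-1.7,-1,0,0,28],
    [0,0,4,0,28],
    [0,0,4,0,28],
    [0,0,4,0,28],
    [0,0,4,0,28],
    [0,0,3,0,28],
    [0,0,0,0,28],
    [0,0,0,0,28],
    [0,0,0,0,28]
  ]
}}

```text
clock: 15.75
position: [623.9, -323.0, 30.8]
ee_rot: [-0.137, 0.991, -0.0, 0.0]
ft_force: [0.9, 0.0, -3.9]
width: 32.6
grip_force: 72.2
```

Call:
{"method": "play_rows", "body": {
  "rows": [
    [0,0,1.5,0,28],
    [0,0,1,0,28],
    [0,0,1,0,28],
    [0,0,0.5,0,28],
    [0,0,0,0,28],
    [0,0,0,0,28]
  ]
}}

```text
clock: 16.25
position: [623.8, -322.9, 26.8]
ee_rot: [-0.137, 0.991, 0.0, 0.0]
ft_force: [0.1, -0.0, -4.9]
width: 33.0
grip_force: 72.2
```

Call:
{"method": "play_rows", "body": {
  "rows": [
    [0,0,0.5,0,28],
    [0,0,0.5,0,28],
    [0,0,0.5,0,28],
    [0,0,0,0,28],
    [0,0,0,0,28]
  ]
}}

```text
clock: 16.67
position: [624.1, -323.3, 26.3]
ee_rot: [-0.137, 0.991, -0.0, 0.0]
ft_force: [-2.5, 0.1, 1.9]
width: 33.1
grip_force: 72.8
```

Call:
{"method": "play_rows", "body": {
  "rows": [
    [0,0,0,0,40],
    [0,0,0,0,50],
    [0,0,0,0,65],
    [0,0,0,0,85],
    [0,0,-10,0,85],
    [0,0,-30,0,85],
    [0,0,-40,0.115,85],
    [0,0,-40,0.115,85],
    [0,0,-10,0.115,85],
    [0,0,0,0.115,85]
  ]
}}

```text
clock: 17.5
position: [627.8, -325.3, 163.9]
ee_rot: [0.096, 0.995, -0.003, 0.006]
ft_force: [0.3, -0.1, 0.0]
width: 85.1
grip_force: 0.0
```

Call:
{"method": "play_rows", "body": {
  "rows": [
    [0,0,0,0.115,85],
    [0,0,0,0.115,85],
    [0,0,0,0.115,85],
    [32,-13,0,0,85],
    [32,-13,0,0,85],
    [32,-13,0,0,85],
    [32,-13,0,0,85],
    [32,-13,0,0,85],
    [31,-13,0,0,85],
    [0,0,0,0,85]
  ]
}}

```text
clock: 18.33
position: [413.5, -290.7, 153.7]
ee_rot: [0.263, 0.965, 0.001, -0.004]
ft_force: [0.2, 0.3, -0.4]
width: 85.0
grip_force: 0.0
```

Call:
{"method": "play_rows", "body": {
  "rows": [
    [0,0,0,0,85],
    [0,0,0,0,85],
    [0,0,0,0,85]
  ]
}}

```text
clock: 18.58
position: [421.3, -294.4, 156.6]
ee_rot: [0.262, 0.965, -0.001, 0.001]
ft_force: [-0.4, -0.5, 0.0]
width: 84.9
grip_force: 0.0
```

Run:
```python
from h import *
go(420,-295,156,np.radians(150))
shot("wrist","w7")
```

```text
clock 18.6 pos [ 421.3 -294.4  156.6] head 149.6 turn -0.0069 shift [ 0.9 -1.1  0.6] j6 -1.79 w 84.9
```

View pics/w7.png

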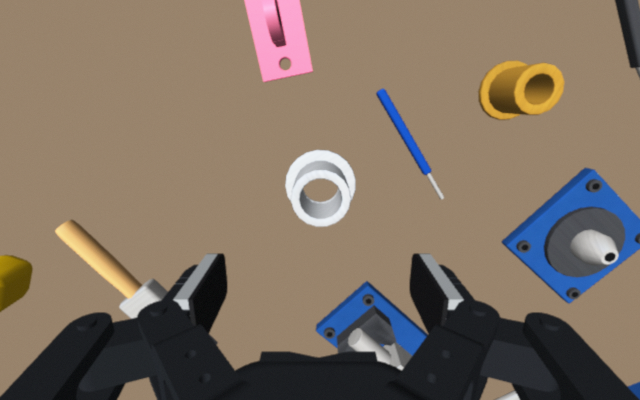

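The hub's top rim is centred at (320.5,198) and its flange at (320,~183). The bush's top rim is at (539,89) and the large spigot tip at (609,257).

Run:
```python
from h import *
c=pickle.load(open("w7.pkl","rb"))
a=bp(c,(320.5,198.5),50)
print("hub",a,bp(c,(291,198),50),bp(c,(350,198),50))
print("flange L/R",bp(c,(286,184),6),bp(c,(355,184),6),"back",bp(c,(320.5,151),6))
print("bush",bp(c,(539,88.5),46),"LS",bp(c,(609,257),44))
th=np.linspace(0,2*np.pi,60)
for cen in(a[:2],):
    for r,z in((25,50),(34,6)):
        P=pr(c,np.c_[cen[0]+r*np.cos(th),cen[1]+r*np.sin(th),0*th+z]);print(r,P.min(0),P.max(0))
go(a[0],a[1],16)
```

```text
hub [ 424.15063229 -293.90531776   50.        ] [ 411.50959315 -314.67224742   50.        ] [ 436.04197708 -272.70969793   50.        ]
flange L/R [ 407.01931595 -321.79636934    6.        ] [ 440.32452283 -264.83666639    6.        ] back [ 396.36518618 -277.41717168    6.        ]
bush [ 433.27001358 -108.33793551   46.        ] LS [603.45322402 -99.62391064  44.        ]
25 [290.16356825 168.75321565] [350.84765896 226.6327809 ]
34 [284.67225281 149.21984492] [355.76979961 217.96419217]
clock 18.6 pos [ 421.3 -294.3  156.3] head 149.6 turn 0.0000 shift [ -1.9   1.8 140.4] j6 -1.79 w 85.0
```

Call:
{"method": "play_rows", "body": {
  "rows": [
    [-2,1.9,0,0,85],
    [0,0,35,0,85],
    [0,0,35,0,85],
    [0,0,35,0,85],
    [0,0,25,0,85],
    [0,0,10,0,85],
    [0,0,6,0,85],
    [0,0,0,0,85],
    [0,0,0,0,85],
    [0,0,0,0,85]
  ],
  "squeeze": 50
}}

```text
clock: 19.47
position: [424.1, -294.3, 11.3]
ee_rot: [0.262, 0.965, -0.001, 0.002]
ft_force: [0.9, -0.9, 1.1]
width: 84.6
grip_force: 0.0
```

Call:
{"method": "play_rows", "body": {
  "rows": [
    [0,0,0,0,70],
    [0,0,0,0,60],
    [0,0,0,0,55],
    [0,0,0,0,50],
    [0,0,0,0,46],
    [0,0,0,0,44],
    [0,0,0,0,44],
    [0,0,0,0,44]
  ]
}}

```text
clock: 20.13
position: [422.8, -293.3, 10.5]
ee_rot: [0.262, 0.965, -0.0, 0.0]
ft_force: [-1.7, 2.3, 5.5]
width: 49.5
grip_force: 50.8
```

Call:
{"method": "play_rows", "body": {
  "rows": [
    [0,0,-10,0,44],
    [0,0,-30,0,44],
    [0,0,-30,0,44],
    [0,0,-20,0,44],
    [-7,32.3,0,0,44],
    [-7,32.3,0,0,44],
    [-7,32.3,0,0,44],
    [-7,32.3,0,0,44],
    [-7,32.3,0,0,44],
    [-7,32.3,0,0,44]
  ]
}}

```text
clock: 20.97
position: [556.8, -145.5, 99.3]
ee_rot: [0.262, 0.965, -0.0, -0.0]
ft_force: [-0.2, -0.6, -2.4]
width: 49.6
grip_force: 52.7
```

Call:
{"method": "play_rows", "body": {
  "rows": [
    [-7,32.3,0,0,44],
    [-7,32.3,0,0,44],
    [0,0,15,0,44],
    [0,0,10,0,44],
    [0,0,0,0,44],
    [0,0,0,0,44],
    [0,0,0,0,44]
  ]
}}

```text
clock: 21.55
position: [600.4, -99.1, 74.0]
ee_rot: [0.263, 0.965, -0.0, -0.001]
ft_force: [-0.3, 0.6, -1.1]
width: 49.8
grip_force: 52.9
```

Run:
```python
from h import *
go(602.2,-99.0,28.5)
shot("wrist","w8",(200,60,440,360),2)
```

```text
clock 21.6 pos [600.4 -99.1  74. ] head 149.5 turn 0.0000 shift [-1.6  1.  45.5] j6 -1.32 w 49.8
```

View pics/w8.png

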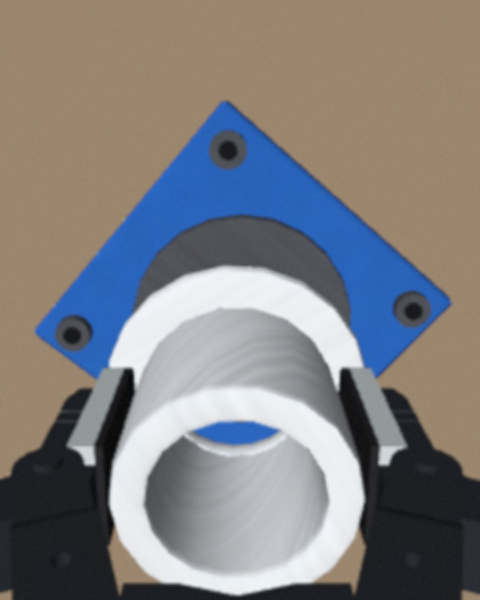

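Run:
```python
from h import *
from station import arm
c=pickle.load(open("w8.pkl","rb"));s=arm.state();R=Ro.from_quat(s["ee_rot"]).as_matrix();p=s["position"]
q=lambda a,z:(R.T@(bp(c,(200+a[0]/2,60+a[1]/2),z)-p)).round(1)
A,B=q((73,333),15),q((413,309),15);print("bolt mid",(A+B)/2,np.linalg.norm(A-B),"corners mid",(q((37,331),12)+q((450,301),12))/2)
print("hub top",q((237,490),p[2]-10.5+50))
print(p)
```

```text
bolt mid [-2.1  1.8 59.6] 116.1492143753026 corners mid [-1.45  1.8  62.6 ]
hub top [  2.1   0.1 -39.5]
[600.94843024 -99.2841282   74.57736111]
```

Run:
```python
from h import *
from station import arm
c=pickle.load(open("w8.pkl","rb"));s=arm.state();R=Ro.from_quat(s["ee_rot"]).as_matrix();p=s["position"]
q=lambda a,z:(R.T@(bp(c,(200+a[0]/2,60+a[1]/2),z)-p)).round(1)
z=p[2]-10.5
print("flange edge",q((236,266),z+6),"top rim far/near outer",q((237,388),z+50),q((237,592),z+50))
```

```text
flange edge [33.4 -0.2  4.5] top rim far/near outer [ 23.4   0.  -39.5] [-21.8   0.1 -39.5]
```

Call:
{"method": "play_rows", "body": {
  "rows": [
    [-0.8,1.8,0,0,44],
    [0,0,8,0,44],
    [0,0,8,0,44],
    [0,0,6,0,44],
    [0,0,0,0,44],
    [0,0,0,0,44],
    [0,0,0,0,44]
  ]
}}

```text
clock: 22.18
position: [602.9, -97.2, 52.0]
ee_rot: [0.262, 0.965, -0.0, -0.0]
ft_force: [0.1, -0.3, -1.7]
width: 49.7
grip_force: 52.9
```

Call:
{"method": "play_rows", "body": {
  "rows": [
    [0,-0.9,2,0,44],
    [0,0,4,0,44],
    [0,0,4,0,44],
    [0,0,3,0,44],
    [0,0,3,0,44],
    [0,0,2,0,44],
    [0,0,0,0,44],
    [0,0,0,0,44],
    [0,0,0,0,44]
  ]
}}

```text
clock: 22.93
position: [602.7, -98.0, 34.4]
ee_rot: [0.262, 0.965, 0.0, 0.0]
ft_force: [0.1, 0.5, -1.6]
width: 49.7
grip_force: 52.9
```

Call:
{"method": "play_rows", "body": {
  "rows": [
    [0,0,2,0,44],
    [0,0,2,0,44],
    [0,0,1,0,44],
    [0,0,0.5,0,44],
    [0,0,0,0,44],
    [0,0,0,0,44]
  ]
}}

```text
clock: 23.43
position: [602.6, -98.0, 28.8]
ee_rot: [0.262, 0.965, -0.0, 0.0]
ft_force: [-0.3, 0.4, -2.8]
width: 49.8
grip_force: 52.9
```

Call:
{"method": "play_rows", "body": {
  "rows": [
    [0,0,0.5,0,44],
    [0,0,0.5,0,44],
    [0,0,0.5,0,44],
    [0,0,0,0,44],
    [0,0,0,0,44]
  ]
}}

```text
clock: 23.85
position: [602.7, -98.0, 28.6]
ee_rot: [0.262, 0.965, -0.0, -0.0]
ft_force: [-4.0, 0.9, 4.9]
width: 49.8
grip_force: 53.5
```

Call:
{"method": "play_rows", "body": {
  "rows": [
    [0,0,0,0,55],
    [0,0,0,0,70],
    [0,0,0,0,85],
    [0,0,0,0,85],
    [0,0,-10,0,85],
    [0,0,-30,0,85],
    [0,0,-40,0,85],
    [0,0,-40,0,85],
    [0,0,-5,0,85],
    [28.2,-18.9,0,0,85]
  ]
}}

```text
clock: 24.68
position: [577.1, -101.7, 159.4]
ee_rot: [0.262, 0.965, 0.0, 0.009]
ft_force: [-1.0, -0.3, 1.8]
width: 84.9
grip_force: 0.0
```

Call:
{"method": "play_rows", "body": {
  "rows": [
    [28.2,-18.9,0,0,85],
    [28.2,-18.9,0,0,85],
    [28.2,-18.9,0,0,85],
    [28.2,-18.9,0,0,85],
    [0,0,0,0,85],
    [0,0,0,0,85],
    [0,0,0,0,85],
    [0,0,0,0,85],
    [0,0,0,0,85]
  ]
}}

```text
clock: 25.43
position: [434.8, -108.5, 153.2]
ee_rot: [0.262, 0.965, -0.0, 0.001]
ft_force: [-0.2, 0.2, 0.6]
width: 85.2
grip_force: 0.0
```

Run:
```python
from h import *
go(433,-108,156)
shot("wrist","w9",(220,60,620,360),2)
```

```text
clock 25.4 pos [ 434.8 -108.5  153.2] head 149.6 turn 0.0000 shift [ 1.8 -0.5 -2.8] j6 -1.44 w 85.2
```

View pics/w9.png

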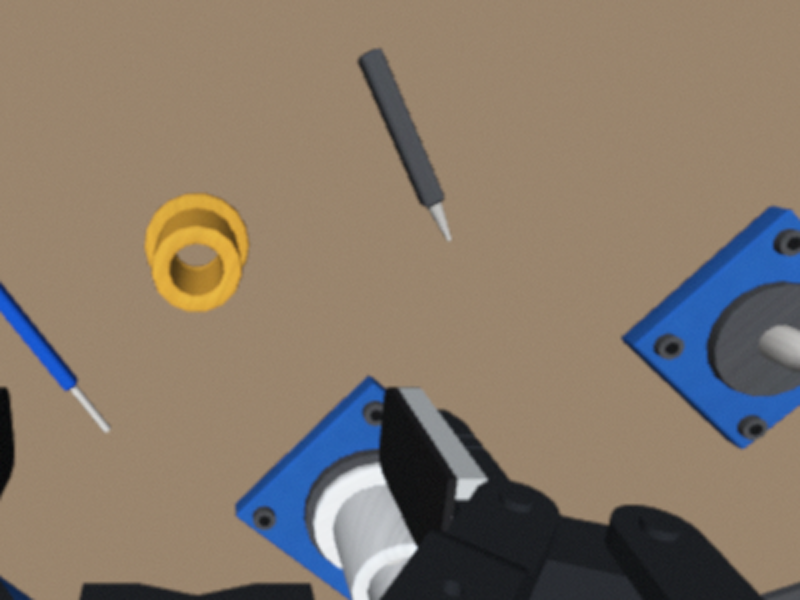

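The bush's top rim is centred at crop (197.5,269). The hub sits on its seat. The small spigot's diagonal bolts are at (790,242) and (752,430).

Run:
```python
from h import *
c=pickle.load(open("w9.pkl","rb"))
w=lambda a,z:bp(c,(220+a[0]/2,60+a[1]/2),z)
a=w((197.5,269),46);R6=[w(u,6) for u in((146,244),(248,244),(197,193))];print("bush",a,(R6[0]+R6[1])/2,R6[2])
A,B=w((790,242),14),w((752,430),14);print("SS bolts",(A+B)/2,np.linalg.norm(A-B),"corners",(w((778,208),12)+w((742,445),12))/2)
go(a[0],a[1],10)
im=c["frame"];cv2.imwrite("pics/w10.png",cv2.resize(im[140:320,520:640,::-1],None,fx=3,fy=3))
```

```text
bush [ 433.99703223 -107.40800865   46.        ] [ 433.61385799 -107.38195685    6.        ] [412.71688664 -95.16835983   6.        ]
SS bolts [612.19019698 107.32720528  14.        ] 97.83832766685059 corners [607.59933871 104.92152282  12.        ]
clock 25.5 pos [ 434.6 -108.4  152.9] head 149.6 turn 0.0000 shift [  1.2   0.5 142.9] j6 -1.44 w 84.8
```

Call:
{"method": "play_rows", "body": {
  "rows": [
    [1,0.6,0,0,85],
    [0,0,35,0,85],
    [0,0,35,0,85],
    [0,0,35,0,85],
    [0,0,25,0,85],
    [0,0,8,0,85],
    [0,0,4,0,85],
    [0,0,0,0,85],
    [0,0,0,0,85],
    [0,0,0,0,85]
  ]
}}

```text
clock: 26.32
position: [434.6, -107.9, 12.2]
ee_rot: [0.262, 0.965, -0.0, 0.002]
ft_force: [-0.3, 1.4, -0.5]
width: 85.0
grip_force: 0.0
```

Call:
{"method": "play_rows", "body": {
  "rows": [
    [0,0,0,0,65],
    [0,0,0,0,52],
    [0,0,0,0,45],
    [0,0,0,0,39],
    [0,0,0,0,35],
    [0,0,0,0,32],
    [0,0,0,0,32],
    [0,0,0,0,32]
  ]
}}

```text
clock: 26.98
position: [433.0, -107.3, 11.1]
ee_rot: [0.262, 0.965, -0.0, 0.0]
ft_force: [-1.9, 0.2, 5.7]
width: 36.9
grip_force: 49.9
```

Run:
```python
from h import *
c=pickle.load(open("cam0.pkl","rb"))["top"]
im=c["frame"].astype(int);M=((im[...,2]>im[...,0]+50)).astype(np.uint8);
b=np.zeros_like(M);b[100:155,295:345]=M[100:155,295:345]
h=cv2.convexHull(np.argwhere(b)[:,::-1].astype(np.int32))
print(cv2.minAreaRect(np.array([bp(c,p+0.,12)[:2] for p in h[:,0]],np.float32)))
c=pickle.load(open("w1.pkl","rb"));im=c["frame"].astype(int);M=((im[...,2]>im[...,0]+50)).astype(np.uint8)
b=np.zeros_like(M);b[265:365,325:440]=M[265:365,325:440];h=cv2.convexHull(np.argwhere(b)[:,::-1].astype(np.int32))
print(cv2.minAreaRect(np.array([bp(c,p+0.,12)[:2] for p in h[:,0]],np.float32)),"tip",bp(c,(388,343),44))
go(604,106,75)
```

```text
((609.308837890625, 106.8211898803711), (89.71578216552734, 87.85150909423828), 19.1314697265625)
((607.6879272460938, 107.48739624023438), (93.86253356933594, 90.17845153808594), 19.135221481323242) tip [610.7743192  106.73764355  44.        ]
clock 27.0 pos [ 433.  -107.3   11.1] head 149.6 turn 0.0000 shift [-39.6 270.5 -63.9] j6 -1.44 w 36.9
```

Call:
{"method": "play_rows", "body": {
  "rows": [
    [0,0,-10,0,32],
    [0,0,-30,0,32],
    [0,0,-30,0,32],
    [0,0,-20,0,32],
    [-5.4,34.3,0,0,32],
    [-5.4,34.3,0,0,32],
    [-5.4,34.3,0,0,32],
    [-5.4,34.3,0,0,32],
    [-5.4,34.3,0,0,32],
    [-5.4,34.3,0,0,32]
  ]
}}

```text
clock: 27.82
position: [564.6, 55.5, 99.9]
ee_rot: [0.262, 0.965, -0.0, -0.001]
ft_force: [0.5, -1.5, -3.3]
width: 37.2
grip_force: 51.1
```

Call:
{"method": "play_rows", "body": {
  "rows": [
    [-5.4,34.3,0,0,32],
    [-5.4,34.3,0,0,32],
    [0,0,15,0,32],
    [0,0,10,0,32],
    [0,0,0,0,32],
    [0,0,0,0,32],
    [0,0,0,0,32],
    [0,0,0,0,32]
  ]
}}

```text
clock: 28.48
position: [608.5, 106.8, 75.7]
ee_rot: [0.263, 0.965, -0.0, 0.0]
ft_force: [-0.0, 0.1, -2.6]
width: 36.9
grip_force: 51.4
```

Run:
```python
from h import *
go(609.3,107.4,29.1)
shot("wrist","w11",(200,60,440,360),2)
```

```text
clock 28.5 pos [608.5 106.8  75.7] head 149.5 turn 0.0000 shift [-0.4  0.9 46.6] j6 -0.98 w 36.9
```

View pics/w11.png

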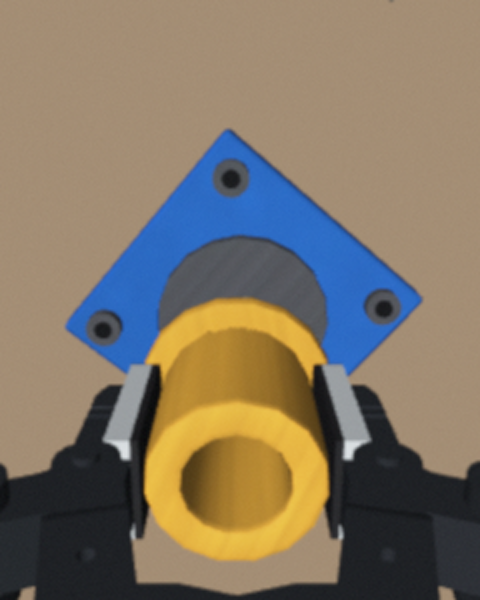

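Run:
```python
from h import *
from station import arm
c=pickle.load(open("w11.pkl","rb"));s=arm.state();R=Ro.from_quat(s["ee_rot"]).as_matrix();p=s["position"]
q=lambda a,z:(R.T@(bp(c,(200+a[0]/2,60+a[1]/2),z)-p)).round(1)
print(p,"bolt mid",(q((103,328),15)+q((382,307),15))/2,"corners",(q((67,327),12)+q((421,298),12))/2,"seat back",q((242,236),18))
z=p[2]-11.1
print("bush flange edge",q((237,297),z+6),"rim far",q((237,402),z+46),"near",q((237,560),z+46))
```

```text
[608.86930778 106.92191517  76.06413022] bolt mid [-1.9   1.6  61.05] corners [-1.2   1.95 64.05] seat back [27.6  1.6 58. ]
bush flange edge [24.9 -0.1  5.1] rim far [ 17.7  -0.1 -34.9] near [-18.6  -0.  -34.9]
```

Call:
{"method": "play_rows", "body": {
  "rows": [
    [-0.8,1.8,0,0,32],
    [0,0,8,0,32],
    [0,0,8,0,32],
    [0,0,6,0,32],
    [0,0,0,0,32],
    [0,0,0,0,32],
    [0,0,0,0,32]
  ]
}}

```text
clock: 29.12
position: [610.2, 108.9, 52.9]
ee_rot: [0.262, 0.965, -0.0, -0.0]
ft_force: [-0.9, 0.2, -1.9]
width: 37.1
grip_force: 51.4
```

Call:
{"method": "play_rows", "body": {
  "rows": [
    [-0.5,-0.5,2,0,32],
    [0,0,4,0,32],
    [0,0,4,0,32],
    [0,0,3,0,32],
    [0,0,3,0,32],
    [0,0,2,0,32],
    [0,0,0,0,32],
    [0,0,0,0,32],
    [0,0,0,0,32]
  ]
}}

```text
clock: 29.87
position: [610.7, 108.2, 35.4]
ee_rot: [0.262, 0.965, 0.0, 0.0]
ft_force: [1.1, -0.2, -2.6]
width: 37.2
grip_force: 51.4
```

Call:
{"method": "play_rows", "body": {
  "rows": [
    [0,0,2,0,32],
    [0,0,2,0,32],
    [0,0,1,0,32],
    [0,0,0.5,0,32],
    [0,0,0,0,32],
    [0,0,0,0,32]
  ]
}}

```text
clock: 30.37
position: [610.5, 108.1, 29.7]
ee_rot: [0.262, 0.965, -0.0, -0.0]
ft_force: [0.5, -0.3, -2.8]
width: 37.0
grip_force: 51.4
```

Call:
{"method": "play_rows", "body": {
  "rows": [
    [0,0,0.5,0,32],
    [0,0,0.5,0,32],
    [0,0,0.5,0,32],
    [0,0,0,0,32],
    [0,0,0,0,32]
  ]
}}

```text
clock: 30.78
position: [610.7, 108.2, 29.2]
ee_rot: [0.262, 0.965, 0.0, 0.0]
ft_force: [-2.8, 0.1, 4.2]
width: 37.0
grip_force: 51.9
```

Call:
{"method": "play_rows", "body": {
  "rows": [
    [0,0,0,0,45],
    [0,0,0,0,65],
    [0,0,0,0,85],
    [0,0,0,0,85],
    [0,0,-10,0,85],
    [0,0,-30,0,85],
    [0,0,-40,0,85],
    [0,0,-40,0,85],
    [0,0,-30,0,85],
    [30,-15,0,0,85]
  ]
}}

```text
clock: 31.62
position: [587.9, 110.2, 190.0]
ee_rot: [0.263, 0.965, 0.004, 0.012]
ft_force: [2.0, 0.0, 2.6]
width: 84.8
grip_force: 0.0
```

Call:
{"method": "play_rows", "body": {
  "rows": [
    [30,-15,0,0,85],
    [30,-15,0,0,85],
    [30,-15,0,0,85],
    [30,-15,0,0,85],
    [20,-10,0,0,85],
    [0,0,0,0,85],
    [0,0,0,0,85],
    [0,0,0,0,85]
  ]
}}

```text
clock: 32.28
position: [422.0, 121.0, 179.4]
ee_rot: [0.262, 0.965, 0.0, 0.001]
ft_force: [0.5, -0.1, -0.3]
width: 85.4
grip_force: 0.0
```

Run:
```python
from h import *
from station import arm
c=arm.read_camera("side");d=pickle.load(open("cam0.pkl","rb"));c0=d["side"]
hsv=lambda f:cv2.cvtColor(f,cv2.COLOR_RGB2HSV)
def box(P,r,z0,z1):
    th=np.linspace(0,6.3,40);Q=np.vstack([np.c_[P[0]+r*np.cos(th),P[1]+r*np.sin(th),0*th+z] for z in(z0,z1)]);p=pr(c,Q);return p.min(0).round(),p.max(0).round()
f=c["frame"].astype(int)
def seg(m,lo,hi,pad=8):
    x,y=(lo-pad).astype(int);X,Y=(hi+pad).astype(int);q=np.argwhere(m[y:Y,x:X]);return (q.min(0)+[y,x])[::-1],(q.max(0)+[y,x])[::-1],len(q)
red=(f[...,0]>120)&(f[...,1]<50)&(f[...,2]<60);yel=(f[...,0]>120)&(f[...,2]<80)&(f[...,1]>70);wht=(f.min(2)>165)
for n,P,r,z0,z1,m in(("bottle",(456,444),24,0,150,red),("bush",(610.3,107.6),25,18,64,yel),("hub",(603.3,-99),34,18,68,wht)):
    lo,hi=box(P,r,z0,z1);print(n,"expect",lo,hi,"seen",seg(m,lo,hi))
# bracket: lug top edge
h=np.radians(-2.1);u=np.array([np.cos(h),np.sin(h),0]);v=np.array([-u[1],u[0],0]);C=np.array([597.6,310.6,0])
Q=[C+a*56*u+b*30*v+[0,0,z] for a in(-1,1) for b in(-1,1) for z in(18,26)]+[C+[0,0,78]]
p=pr(c,Q);print("bracket expect",p.min(0).round(),p.max(0).round(),"seen",seg(red,p.min(0),p.max(0),5))
h=np.radians(15.8);u=np.array([np.cos(h),np.sin(h),0]);v=np.array([-u[1],u[0],0]);C=np.array([624,-322.5,0])
Q=[C+a*17*u+b*17*v+[0,0,z] for a in(-1,1) for b in(-1,1) for z in(22,58)]+[C+a*60*u+[0,0,z] for a in(-1,1) for z in(30,50)]
p=pr(c,Q);print("trun expect",p.min(0).round(),p.max(0).round(),"seen",seg(f.min(2)>125,p.min(0),p.max(0),6))
b0=c0["frame"].astype(int);lo,hi=box((456,444),24,0,150);print("bottle diff",np.abs(b0-f)[int(lo[1]):int(hi[1]),int(lo[0]):int(hi[0])].mean())
print(arm.state()["position"],arm.state()["clock"])
```

```text
bottle expect [291. 123.] [305. 165.] seen (array([294, 128]), array([303, 162]), 204)
bush expect [373. 178.] [389. 198.] seen (array([373, 180]), array([387, 197]), 193)
hub expect [405. 211.] [432. 240.] seen (array([406, 214]), array([428, 238]), 313)
bracket expect [331. 152.] [365. 173.] seen (array([333, 152]), array([363, 171]), 189)
trun expect [467. 263.] [495. 293.] seen (array([465, 263]), array([496, 293]), 418)
bottle diff 3.6865079365079363
[422.36638778 120.92371157 179.32306649] 32.3333
```

```bash
python3 -c "
from station import arm
print(arm.sign_off())"
```

```text
the job is handed in; nothing more can be done
None
```

I loaded all four pieces in the order asked and released each one, and handed the job in at about 32 s; force readings and a final side-camera check show every piece seated in its fixture and the oil bottle still standing.

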